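Kit the actuator parts on their silhouette pads

ROBOT

A 6-joint arm with a two-finger parallel gripper is mounted at the origin on the work surface. World frame = base frame: x ahead of the robot, y to its left, z up, the work surface at z = 0. Lengths are in m, angles in rad, forces in N, time in s.
With the tool pointing down it reaches from about 0.275 to 0.875 m from the base axis. Payload 12.5 kg.
Tool frame: the origin (TCP) lies on the centre line of the jaws, within the pads' length; the fingertips stand 11 mm ahead of it and the grasp point (between the pads) lies 8 mm behind it; z points along the fingers, y is the line along which they close (so a half turn about z gives the same grasp; the last joint's range is limited). The gripper opens to 85 mm and grips with 20 to 120 N. Pads are 22 mm wide; open, the fingers measure 114 mm over their backs; the gripper's body (76 mm by 85 mm) begins 54 mm behind the grasp point. The pads swing forward as they close: fully open they stand 13 mm farther back than shut.
Start: joints at [-1.193, 0.351, 1.652, -0, 1.139, -0.085], TCP at [0.246, -0.492, 0.242] pointing down, gripper open.
Joint ranges: [-2.75, 2.75], [-0.79, 2.1], [0.01, 2.65], [-1.57, 4.71], [0.07, 3.14], [-2.87, 2.87]. Speed limits (rad/s): [2.22, 2.22, 2.79, 3.14, 3.14, 3.14].

INTERFACE

Orientations are given as a unit quaternion [w, x, y, z].
In Python, from plant import robot gives the robot as it stands. Calls block until the motion is done:
- robot.reach(position, orientation): joint-space move of the TCP to a pose.
- robot.move_l(position, max_speed=0.15, ori=None, max_force=None): straight line of the TCP; ori=None keeps the orientation; max_speed is the mean speed in m/s. With max_force (N) it stops when the force on the tool has changed by that much, and returns True; else False.
- robot.move_joints(angles): joint-space move.
- robot.move_gripper(opening, squeeze=None): finger opening in m; squeeze is the grip in N (None keeps the last); returns when the fingers have stopped.
- robot.sleep(seconds).
- robot.solve_ik(position, orientation): joint angles nearest the present ones, or None.
- robot.get_obs(): the state.
- robot.camera(name): name is "scene" or "top" or "wrist"; returns the picture (480x640x3 uint8, red, green, blue); there is no depth.
- robot.camera_info(name): a dict with "mtx" (3x3 intrinsics, pixels), "dist" ([k1, k2, p1, p2, k3] as OpenCV has them; the pictures are not rectified), "rvec" (rotation vector, rad) and "tvec" (3), from world to camera coordinates, as OpenCV has them. Camera axes: x right, y down, z forward; pixel columns grow to the right and rows downward; lengths in m; the calibration is good to about 2 mm. A picture is of the moment at which its call begins: read the wrist's pose just before it. camera_info takes no time and is no camera call; for the wrist camera it gives the pose at the moment of the call.
A pose or a line that the arm cannot do raises robot.IKError and nothing moves.
- robot.finish_job(): hands the job in; it is judged then, once.
The state is a dict: "time": time; "joint_pos": joint angles; "qvel": joint speeds; "effort": joint torques, N m; "position": TCP position; "eef_rot": TCP orientation; "contact_force": force on the tool from outside, world axes, zero at the start; "wrist_torque": the same for the moment, N m; "gripper_width": finger opening in m; "grasp_force": force on a finger pad.
Only numpy, scipy, OpenCV 4.12 (cv2) and the standard library are available. Lean on these libraries where they do the work, as an engineer would, in place of code of your own. Each camera call takes 0.05 s, during which the arm holds its last target. There are 200 camera calls.

TASK

Lay out the kit for the next valve actuator: put the brass bushing, the blue terminal block, the black four-armed knob and the steel lifting eye each upright on the white pad that bears its silhouette, centred on the silhouette and turned to line up with it. Set the parts down rather than dropping them, and do not knock over or push aside the red bottle or the yellow screw cup standing among them.

Things in the scene. Friction and masses are not known exactly. Their poses are not given: they have to be found in the camera images.
- bushing: Loose brass flanged bushing standing on its flange: round flange 56 mm across and 10 mm high, with an upright round hub 30 mm across reaching 44 mm high. Matches the disc silhouette. Origin at the centre of its underside, z up. About 0.2 kg.
- terminal: Loose blue terminal block lying flat: 64 mm along its x, 28 mm along its y, 26 mm high, with a 14 mm wide rib along the middle of the top to 32 mm high and small steel screw heads. Matches the bar silhouette. Origin at the centre of its underside, z up. About 0.1 kg.
- knob4: Loose black four-armed hand knob standing on its arms: a plus-shaped cross 62 mm across along its x and its y, arms 18 mm wide and 14 mm high, with an upright round hub 26 mm across reaching 44 mm high. Matches the cross silhouette. Origin at the centre of its underside, z up. About 0.1 kg.
- eyenut: Loose steel lifting eye standing upright: square base 46 x 46 x 14 mm with sides along its x and y, and on it an upright ring of 10 mm round bar, 42 mm outer diameter, in its x-z plane, ring centre 34 mm and top 55 mm above the underside; the ring can be pinched across its 10 mm thickness (along y). Matches the square silhouette. Origin at the centre of its underside, z up. About 0.24 kg.
- pad_disc: White square kit pad, 90 x 90 x 6 mm, fixed to the bench, with a flat black silhouette on top: a disc 60 mm across (for the bushing). Origin at the centre of its underside (bench height); z up, top at z = 6 mm. It may be anywhere among the parts, turned up to 0.8 rad.
- pad_bar: White square kit pad, 90 x 90 x 6 mm, fixed to the bench, with a flat black silhouette on top: a bar 68 mm along its x by 32 mm along its y (for the terminal block). Origin at the centre of its underside (bench height); z up, top at z = 6 mm. It may be anywhere among the parts, turned up to 0.8 rad.
- pad_cross: White square kit pad, 90 x 90 x 6 mm, fixed to the bench, with a flat black silhouette on top: a plus-shaped cross 66 mm across along its x and y, arms 22 mm wide (for the four-armed knob). Origin at the centre of its underside (bench height); z up, top at z = 6 mm. It may be anywhere among the parts, turned up to 0.8 rad.
- pad_square: White square kit pad, 90 x 90 x 6 mm, fixed to the bench, with a flat black silhouette on top: a square of 50 mm with sides along its x and y (for the lifting eye). Origin at the centre of its underside (bench height); z up, top at z = 6 mm. It may be anywhere among the parts, turned up to 0.8 rad.
- bottle: Bystander: upright red bottle with a black cap, 38 mm across, 85 mm high, loose and easily tipped. Origin at the centre of its underside.
- screwcup: Bystander: yellow cup of steel fasteners, 56 mm across the rim, 40 mm high, loose. Origin at the centre of its underside.
Mind the look-alikes: they are no part of the job. Leave any purple or turquoise look-alike of the bushing alone.

How it is judged:
At the end, for the whole second after the job is handed in: All four parts rest, upright within 0.1 rad, on their own pads (underside at pad top within 3 mm), centres within 12 mm of the pad centre; terminal block, knob and lifting eye aligned with their silhouettes within 0.26 rad (equivalent turns allowed; bushing any way) (horizontal distance between bushing and pad_disc below 0.012 m and z of bushing in the frame of pad_disc between 0.003 and 0.009 m and angle between each of bushing, terminal, knob4, eyenut's own z axis and vertical below 0.1 rad and linear speed of each of bushing, terminal, knob4, eyenut below 0.02 m/s and angular speed of each of bushing, terminal, knob4, eyenut below 0.2 rad/s and horizontal distance between terminal and pad_bar below 0.012 m and z of terminal in the frame of pad_bar between 0.003 and 0.009 m and angle between the x axis of terminal and the x axis of pad_bar, either way round below 0.26 rad and horizontal distance between knob4 and pad_cross below 0.012 m and z of knob4 in the frame of pad_cross between 0.003 and 0.009 m and (angle between the x axis of knob4 and the x axis of pad_cross, either way round below 0.26 rad or angle between the x axis of knob4 and the y axis of pad_cross, either way round below 0.26 rad) and horizontal distance between eyenut and pad_square below 0.012 m and z of eyenut in the frame of pad_square between 0.003 and 0.009 m and (angle between the x axis of eyenut and the x axis of pad_square, either way round below 0.26 rad or angle between the x axis of eyenut and the y axis of pad_square, either way round below 0.26 rad)); the robot touches nothing.
It fails at once if a part is dropped or thrown (faster than 0.8 m/s while nothing of the robot touches it) ((contact force between bushing and the arm below 0.05 N and contact force between bushing and the fingers below 0.05 N and linear speed of bushing above 0.8 m/s) or (contact force between terminal and the arm below 0.05 N and contact force between terminal and the fingers below 0.05 N and linear speed of terminal above 0.8 m/s) or (contact force between knob4 and the arm below 0.05 N and contact force between knob4 and the fingers below 0.05 N and linear speed of knob4 above 0.8 m/s) or (contact force between eyenut and the arm below 0.05 N and contact force between eyenut and the fingers below 0.05 N and linear speed of eyenut above 0.8 m/s)).
It fails at once if the bottle or the screw cup is tipped (over 0.35 rad) or pushed more than 25 mm (angle between any of bottle, screwcup's own z axis and vertical above 0.35 rad or distance of any of bottle, screwcup from where it was at the start of the episode above 0.025 m).
It also fails if it takes over 112 s, if anything falls off the work surface, if the arm or the gripper's body presses on something with over 40 N, if the wrist force passes 120 N, or if a joint passes its speed limit or range.

## Working session

There is one attempt and no reset: what is moved stays moved. The work goes in short steps, each a Python script; the robot and the scene stay as the last script left them, time stands still between calls to the robot, and variables do not carry over. Pictures are saved under pics/ and viewed, at most 14 in all, crops included, and the job is handed in when it is done.

```bash
mkdir -p pics; ls
python3 - <<'E'
from plant import robot
import cv2
for n in("top","scene"):
    im=robot.camera(n); cv2.imwrite(f"pics/{n}0.png",im[:,:,::-1])
    i=robot.camera_info(n); print(n,i)
print(robot.get_obs()["time"],robot.get_obs()["eef_rot"])
E
```

```text
pics
top {'mtx': array([[477.6759985 ,   0.        , 315.71273794],
       [  0.        , 477.6759985 , 238.98443018],
       [  0.        ,   0.        ,   1.        ]]), 'dist': array([0.00650272, 0.        , 0.        , 0.        , 0.        ]), 'rvec': array([ 2.18621524, -2.11706062,  0.19424821]), 'tvec': array([-0.07411516,  0.52519453,  1.10806523])}
scene {'mtx': array([[481.13130144,   0.        , 310.28447211],
       [  0.        , 481.13130144, 241.31337745],
       [  0.        ,   0.        ,   1.        ]]), 'dist': array([-0.02917237,  0.        ,  0.        ,  0.        ,  0.        ]), 'rvec': array([ 2.18690049,  1.25592957, -0.44478419]), 'tvec': array([-0.22012181, -0.33969646,  1.33323763])}
0.1 [-5.17447909e-04  9.73341758e-01  2.29358993e-01 -8.02824725e-05]
```

View pics/top0.png

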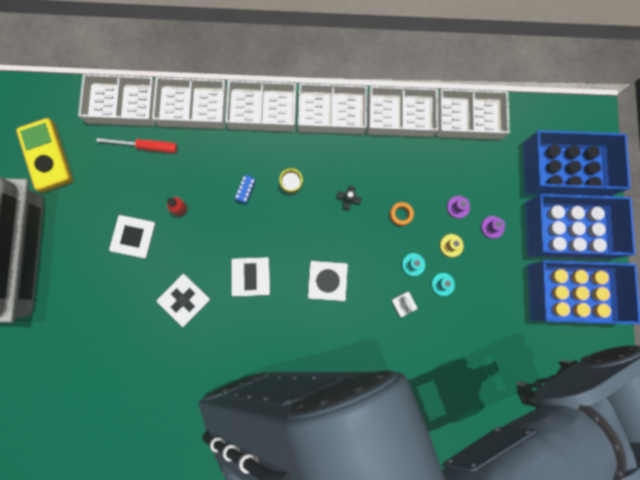

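View pics/scene0.png

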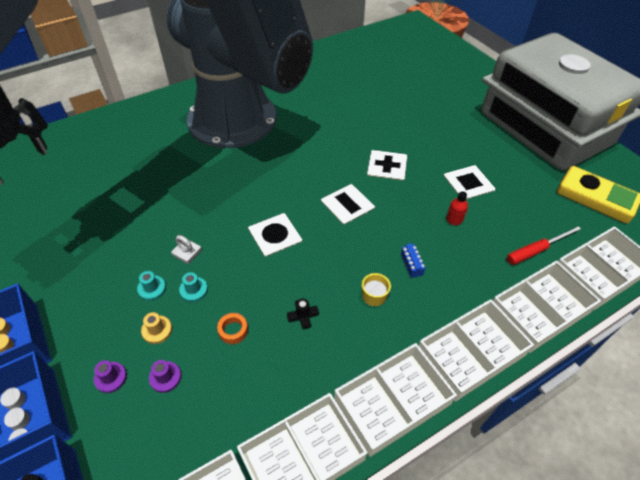

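The top view shows the bushing candidates: brass/yellow at (452,245), turquoise at (414,264) and (443,284), purple at (458,206) and (493,226). There is also an orange ring at (402,213). Only the brass-yellow flanged one fits.

- **Parts:** terminal (245,189), knob (349,197), eye (404,304).
- **Pads:** square (132,237), cross (183,300), bar (250,277), disc (328,281).
- **Bystanders:** bottle (177,206), cup (290,181).

I'll confirm the bushing in a crop and measure the rest.

```bash
cat > h.py <<'E'
import numpy as np, cv2
from scipy.spatial.transform import Rotation as R
def ray(info,px,z):
    """pixels (N,2) -> world points on plane z"""
    p=cv2.undistortPoints(np.asarray(px,float).reshape(-1,1,2),info["mtx"],info["dist"]).reshape(-1,2)
    M=cv2.Rodrigues(info["rvec"])[0]; c=-M.T@info["tvec"]
    d=np.c_[p,np.ones(len(p))]@M
    return c+d*((z-c[2])/d[:,2])[:,None]
def proj(info,P):
    return cv2.projectPoints(np.asarray(P,float).reshape(-1,1,3),info["rvec"],info["tvec"],info["mtx"],info["dist"])[0].reshape(-1,2)
def blobs(mask,amin=20):
    n,l,s,c=cv2.connectedComponentsWithStats(mask.astype(np.uint8))
    return [(c[i],s[i,4],l==i) for i in range(1,n) if s[i,4]>=amin]
def rect(info,m,z):
    """filled blob -> world min-area rectangle (centre, sides, angle of first side)"""
    k=max(cv2.findContours(m.astype(np.uint8),cv2.RETR_EXTERNAL,cv2.CHAIN_APPROX_NONE)[0],key=cv2.contourArea)
    w=ray(info,k.reshape(-1,2),z)[:,:2]
    (c,s,a)=cv2.minAreaRect((w*1000).astype(np.float32))
    return np.array(c)/1000,np.array(s),np.deg2rad(a)
def down(yaw):
    """tool down, jaws (tool y) closing along world direction yaw"""
    y=np.array([np.cos(yaw),np.sin(yaw),0]);z=np.array([0,0,-1.]);x=np.cross(y,z)
    q=R.from_matrix(np.c_[x,y,z]).as_quat(); return q[[3,0,1,2]]
E
python3 - <<'E'
from h import *
from plant import robot
im=cv2.imread("pics/top0.png"); I=robot.camera_info("top")
S=cv2.imread("pics/scene0.png"); J=robot.camera_info("scene")
cv2.imwrite("pics/crop_b.png",np.hstack([cv2.resize(im[190:310,380:520],(0,0),fx=2.8,fy=2.8,interpolation=2),cv2.resize(S[250:370,80:220],(0,0),fx=2.8,fy=2.8,interpolation=2)]))
hsv=cv2.cvtColor(im,cv2.COLOR_BGR2HSV)
for n,p in dict(bush=(452,245),tq1=(414,264),tq2=(443,284),pu1=(458,206),term=(245,189),knob=(349,197),eye=(404,304),bottle=(177,206),cup=(290,181)).items(): print(n,hsv[p[1],p[0]],ray(I,[p],.005)[0,:2].round(3))
g=im.min(2); m=(g>170); m[:130]=0;m[:,:60]=0;m[:,420:]=0
for c,a,b in blobs(m,200):
    r=rect(I,b,.006);print("pad",c.round(),a,r[0].round(4),r[1].round(1),round(r[2],3))
print("cam",(-cv2.Rodrigues(I["rvec"])[0].T@I["tvec"]).round(3))
print({k:np.round(v,3) for k,v in robot.camera_info("wrist").items()})
E
```

```text
bush [ 29 129 226] [ 0.53  -0.399]
tq1 [ 89 104 172] [ 0.479 -0.303]
tq2 [ 88 158 213] [ 0.432 -0.375]
pu1 [140 128 172] [ 0.63  -0.416]
term [109 173 224] [0.654 0.124]
knob [ 98   8 122] [ 0.643 -0.139]
eye [ 90   6 135] [ 0.38  -0.279]
bottle [  2 187 175] [0.604 0.29 ]
cup [120   1 237] [0.679 0.011]
pad [291. 181.] 240 [0.679  0.0101] [41.7 42.9] 0.037
pad [132. 236.] 968 [0.5248 0.3943] [90.9 90.7] 1.405
pad [250. 277.] 1035 [0.4352 0.0986] [90.7 89.9] 0.057
pad [328. 281.] 938 [ 0.4311 -0.0901] [90.9 91.1] 1.532
pad [183. 300.] 1013 [0.3737 0.2584] [88.7 89.6] 0.84
pad [404. 303.] 261 [ 0.38  -0.279] [45.1 45.6] 0.481
cam [ 0.349 -0.032  1.177]
{'mtx': array([[343.671,   0.   , 320.804],
       [  0.   , 343.671, 239.288],
       [  0.   ,   0.   ,   1.   ]]), 'dist': array([0.002, 0.   , 0.   , 0.   , 0.   ]), 'rvec': array([-2.47 ,  1.527,  0.209]), 'tvec': array([-0.55 , -0.034,  0.378])}
```

View pics/crop_b.png

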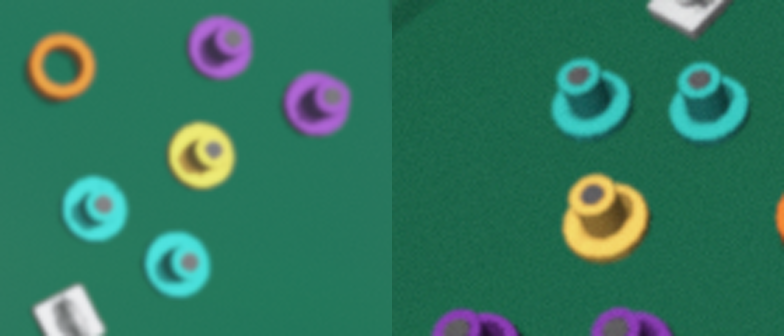

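The crop confirms that the brass bushing is the yellow one at (452,245) in the top view, ringed by two turquoise and two purple look-alikes. Pads measure 90 mm square, as they should. I'll look closer with the wrist camera, starting with the bushing. The jaws close along about 52°, which fits between the look-alikes.

```bash
cat >> h.py <<'E'
def look(robot,xy,yaw,z=0.22,name=None):
    """put the wrist camera's optical axis on xy and take a picture"""
    o=robot.get_obs(); I=robot.camera_info("wrist"); q=np.array(o["eef_rot"]); T=R.from_quat(q[[1,2,3,0]])
    M=cv2.Rodrigues(I["rvec"])[0]; c=T.inv().apply(-M.T@I["tvec"]-o["position"]); d=T.inv().apply(M[2])
    D=R.from_quat(down(yaw)[[1,2,3,0]]); cw=D.apply(c); dw=D.apply(d)
    off=cw+dw*((-z-cw[2])/dw[2])
    robot.reach([xy[0]-off[0],xy[1]-off[1],z],down(yaw)); robot.sleep(.2)
    I=robot.camera_info("wrist"); im=robot.camera("wrist")[:,:,::-1].copy()
    if name: cv2.imwrite(f"pics/{name}.png",im)
    return im,I
E
python3 - <<'E'
from h import *
from plant import robot
import pickle
o=robot.get_obs(); 
for y in (52,232,-128):
    a=np.deg2rad(y); print(y,robot.solve_ik([.53,-.399,.1],down(a)))
im,I=look(robot,(.53,-.399),np.deg2rad(52),name="w_bush")
pickle.dump(I,open("I_bush.pkl","wb"))
print((-cv2.Rodrigues(I["rvec"])[0].T@I["tvec"]).round(3),cv2.Rodrigues(I["rvec"])[0][2].round(3),robot.get_obs()["position"],robot.get_obs()["time"])
E
```

```text
52 [-7.15460836e-01  7.10860052e-01  1.44024894e+00 -4.44089210e-16
  9.90483665e-01 -1.62303205e+00]
232 [-7.15460836e-01  7.10860052e-01  1.44024894e+00 -4.44089210e-16
  9.90483665e-01  1.51856061e+00]
-128 [-7.15460836e-01  7.10860052e-01  1.44024894e+00 -4.44089210e-16
  9.90483665e-01  1.51856061e+00]
[ 0.454 -0.339  0.351] [ 0.212 -0.166 -0.963] [ 0.5069549  -0.38185781  0.22013627] 1.725
```

View pics/w_bush.png

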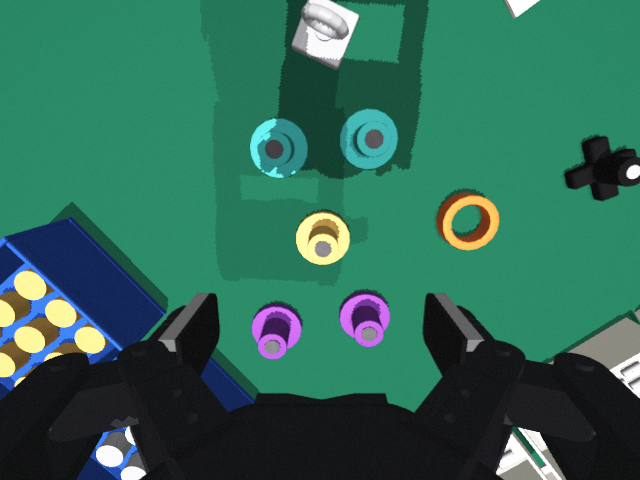

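The wrist view shows the brass bushing at (322,238) with its bore at (322,249). The turquoise pair (278,148) and (369,139) and the purple pair (276,332) and (365,320) surround it, and the jaw line (image horizontal) is clear. Next I measure it and pick it.

Run:
```python
from h import *
import pickle
I=pickle.load(open("I_bush.pkl","rb")); im=cv2.imread("pics/w_bush.png"); hsv=cv2.cvtColor(im,cv2.COLOR_BGR2HSV)
w=np.zeros(im.shape[:2],bool); w[195:285,280:365]=1
b=(abs(hsv[...,0].astype(int)-25)<9)&(hsv[...,1]>60)&w
b=max(blobs(b),key=lambda t:t[1])[2]
k=cv2.findContours(b.astype(np.uint8),0,cv2.CHAIN_APPROX_NONE)[0]; k=max(k,key=len)
p=ray(I,k.reshape(-1,2),.010)[:,:2]
(c,r)=cv2.minEnclosingCircle((p*1000).astype(np.float32)); print("flange",c,r)
g=(hsv[...,1]<60)&w
for c,a,_ in blobs(g,30): print("bore",c,a,ray(I,[c],.044)[0])
```

```text
flange (529.3402709960938, -396.5303955078125) 28.466306686401367
bore [322.48730964 248.7715736 ] 197 [ 0.53018003 -0.39683276  0.044     ]
```

```bash
cat >> h.py <<'E'
def pick(robot,xy,yaw,z,width=.06,squeeze=50,lift=.16):
    robot.move_gripper(width)
    robot.reach([*xy,z+.08],down(yaw)); robot.move_l([*xy,z],.12)
    robot.move_gripper(0,squeeze); robot.sleep(.2)
    o=robot.get_obs(); print("gripped",o["gripper_width"],o["grasp_force"])
    robot.move_l([*xy,lift],.15); o=robot.get_obs(); print("lifted",o["gripper_width"],o["contact_force"],o["time"])
def place(robot,xy,yaw,z,width,lift=.16):
    """z: TCP height at which the part was held on the bench; pad is 6 mm up"""
    robot.move_l([*xy,lift],.25,ori=down(yaw)); robot.move_l([*xy,z+.016],.12)
    print("contact",robot.move_l([*xy,z+.004],.03,max_force=4),robot.get_obs()["position"])
    robot.move_gripper(width); robot.sleep(.2)
    robot.move_l([*xy,lift],.15); print(robot.get_obs()["time"])
E
python3 - <<'E'
from h import *
from plant import robot
a=np.deg2rad(52)
pick(robot,(.5297,-.3967),a,.027,width=.055)
E
```

```text
gripped 0.027523291896822188 49.14184033870697
lifted 0.028007449417909804 [ 0.26017958 -0.14411988 -1.9653213 ] 5.075
```

Run:
```python
from h import *
from plant import robot
import pickle
place(robot,(.4311,-.0901),np.deg2rad(52),.027,.05)
robot.move_gripper(.085)
im,I=look(robot,(.40,-.19),np.deg2rad(90),z=.25,name="w_eye"); pickle.dump(I,open("I_eye.pkl","wb"))
print((-cv2.Rodrigues(I["rvec"])[0].T@I["tvec"]).round(3),robot.get_obs()["joint_pos"],robot.get_obs()["time"])
```

```text
contact True [ 0.43148622 -0.09020092  0.03408273]
9.5333
[ 0.294 -0.19   0.381] [-5.99961615e-01  7.85179316e-02  1.97965718e+00  2.91990537e-05
  1.08425488e+00 -2.17106903e+00] 11.1333
```

View pics/w_eye.png

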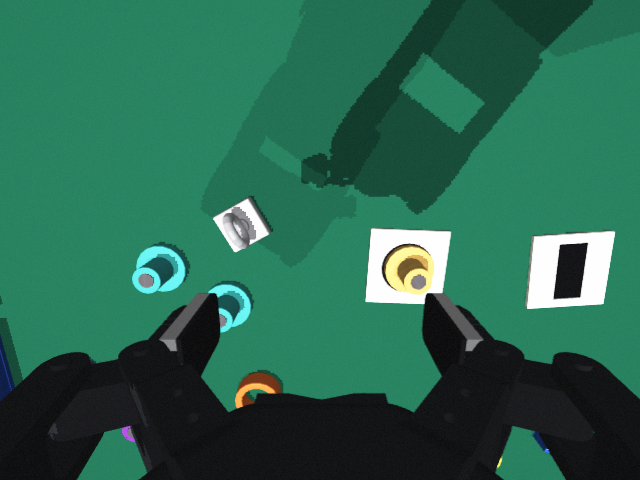

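The bushing sits centred on the disc pad at (410,268). The eye is at (241,224), and I need its ring direction enlarged.

Run:
```python
from h import *
import pickle
I=pickle.load(open("I_eye.pkl","rb")); im=cv2.imread("pics/w_eye.png")
cv2.imwrite("pics/crop_eye.png",cv2.resize(im[185:265,195:290],(0,0),fx=7,fy=7,interpolation=2))
hsv=cv2.cvtColor(im,cv2.COLOR_BGR2HSV)
w=np.zeros(im.shape[:2],bool); w[190:260,205:280]=1
for c,a,m in blobs((hsv[...,1]<70)&w,100):
    for z in(.0,.014): print(c,a,rect(I,m,z))
p=np.array([[418,282]]); print("bore bushing",ray(I,p,.050))
m=(im.min(2)>170); m[:,:350]=0;m[320:]=0
for c,a,b in blobs(m,1000): print("pad",c,rect(I,b,.006))
```

```text
[241.71570248 224.52121212] 1815 (array([ 0.38386572, -0.27970953]), array([49.19904327, 49.99971771]), np.float64(0.4973552538473583))
[241.71570248 224.52121212] 1815 (array([ 0.38056818, -0.27641946]), array([47.39021301, 48.16145325]), np.float64(0.4973556533215218))
bore bushing [[ 0.43226395 -0.08945624  0.05      ]]
pad [404.38882455 262.43370006] (array([ 0.43226666, -0.09072421]), array([90.29801178, 90.30947113]), np.float64(1.5322197726148263))
pad [569.38250591 268.83806147] (array([0.43643918, 0.09837372]), array([90.35748291, 90.62001801]), np.float64(0.07174606743181747))
```

View pics/crop_eye.png

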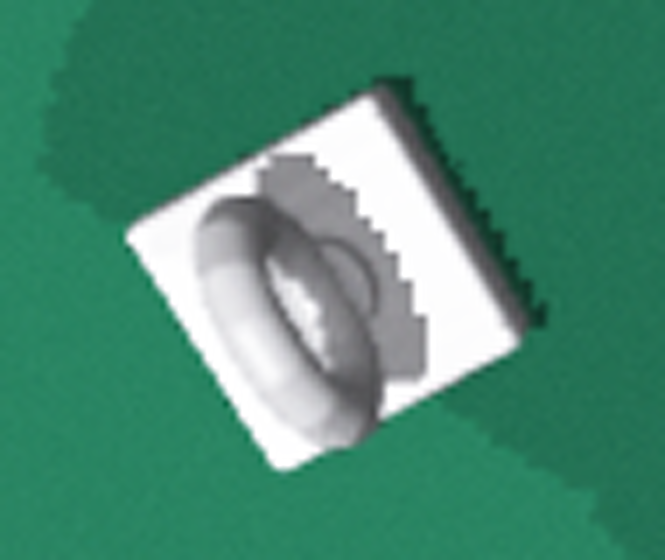

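The crop shows the ring running parallel to the base edge (378,92)→(522,340), so the eye's x axis is at about 0.5 rad in the world. The base-top corners are clear, so I use them to fix the centre.

Run:
```python
from h import *
from plant import robot
import pickle
I=pickle.load(open("I_eye.pkl","rb"))
c=np.array([(128,233),(378,92),(522,340),(283,470)])/7+[195-.43,185-.43]
P=ray(I,c,.014)[:,:2]; e=P[2]-P[1]; e2=P[3]-P[0]; yaw=np.arctan2(*(e+e2)[::-1]); xy=P.mean(0)
print(P.round(4),np.linalg.norm(np.roll(P,1,0)-P,axis=1),yaw,xy)
assert np.hypot(*(xy-[.381,-.277]))<.005 and abs(yaw-.5)<.1
pick(robot,xy,yaw-np.pi/2,.034,width=.04)
```

```text
[[ 0.3723 -0.3076]
 [ 0.3502 -0.2675]
 [ 0.3894 -0.247 ]
 [ 0.4109 -0.2861]] [0.04424089 0.04576739 0.04423579 0.04457681] 0.49465996778074844 [ 0.38069904 -0.2770447 ]
gripped 0.009074438562846399 49.16852078429656
lifted 0.009544349605009661 [ 0.20344425 -0.30811062 -2.04456391] 16.1917
```

Run:
```python
from h import *
from plant import robot
import pickle
place(robot,(.5255,.3940),-.166,.034,.035)
robot.move_gripper(.085)
im,I=look(robot,(.56,.24),0.3-np.pi/2,z=.25,name="w_sq"); pickle.dump(I,open("I_sq.pkl","wb"))
print(robot.get_obs()["position"],robot.get_obs()["joint_pos"],robot.get_obs()["time"])
```

```text
contact True [0.52609025 0.39416604 0.0404425 ]
22.0583
[0.59519098 0.25293753 0.24941954] [3.29863836e-01 5.22261609e-01 1.37193629e+00 4.13337934e-05
 1.24827501e+00 1.59858593e+00] 23.6917
```

View pics/w_sq.png

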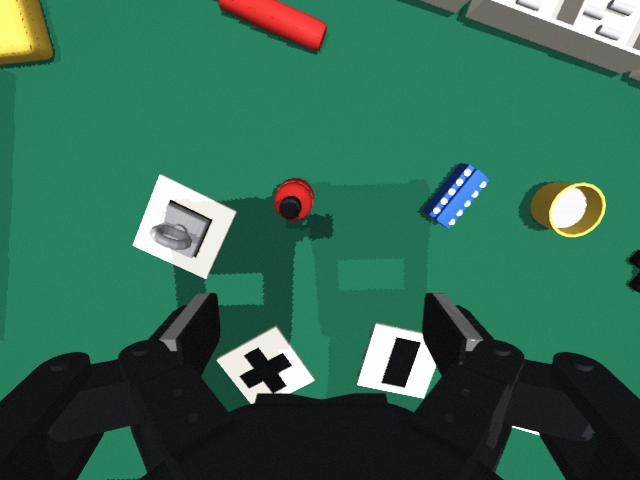

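The eye stands on the square pad at (182,228), aligned with it. The terminal is at (459,196), the bottle at (294,200), the cross pad at (266,368) and the bar pad at (400,362). I measure all of these and check the eye's centring.

Run:
```python
from h import *
import pickle
I=pickle.load(open("I_sq.pkl","rb")); im=cv2.imread("pics/w_sq.png"); hsv=cv2.cvtColor(im,cv2.COLOR_BGR2HSV)
w=np.zeros(im.shape[:2],bool); w[155:240,410:500]=1
b=(abs(hsv[...,0].astype(int)-110)<12)&(hsv[...,1]>110)&w
b=cv2.morphologyEx(b.astype(np.uint8),cv2.MORPH_CLOSE,np.ones((7,7)))
for c,a,m in blobs(b,200):
    for z in (.0,.026): print("term",c,a,rect(I,m,z))
m=hsv[...,1]<60; m&=im.max(2)>150
for c,a,m2 in blobs(m,1500):
    if 120<c[0]<240 and c[1]<290: print("padsq",c,rect(I,m2,.006))
cv2.imwrite("pics/crop_sq.png",np.hstack([cv2.resize(im[170:285,125:240],(400,400),interpolation=2),cv2.resize(im[150:240,410:500],(400,400),interpolation=2)]))
```

```text
term [455.32599532 194.0941452 ] 2135 (array([0.65356201, 0.11476226]), array([39.29537582, 70.34217834]), np.float64(1.256654904615221))
term [455.32599532 194.0941452 ] 2135 (array([0.65407404, 0.12563602]), array([36.60955429, 65.53432465]), np.float64(1.256654904615221))
padsq [183.05952381 225.89266513] (array([0.52754132, 0.39335767]), array([89.90644836, 90.8586731 ]), np.float64(1.4008357828710207))
```

View pics/crop_sq.png

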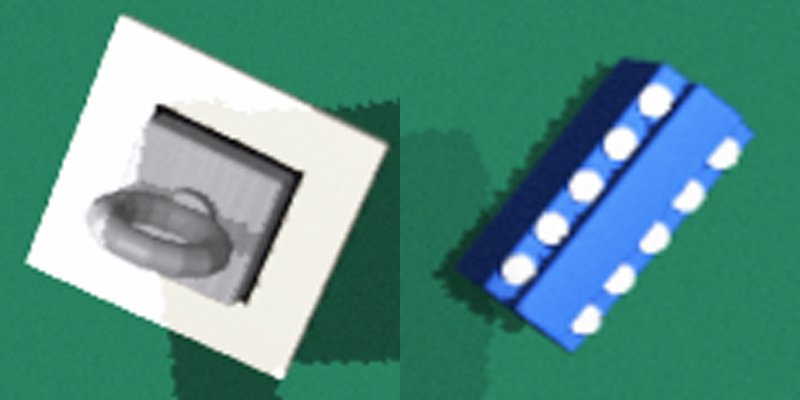

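Run:
```python
from h import *
import pickle
I=pickle.load(open("I_sq.pkl","rb"))
f=lambda L:(np.array(L,float)-[400,0])*.225+[409.6,149.6]
P=ray(I,f([(660,65),(487,288),(575,352),(755,135)]),.026)[:,:2]
print(P.round(4),np.linalg.norm(np.roll(P,-1,0)-P,axis=1),P.mean(0))
e=P[0]-P[1];print(np.arctan2(*e[::-1])); e=P[3]-P[2];print(np.arctan2(*e[::-1]))
Q=ray(I,f([(695,85),(520,312)]),.032)[:,:2]; n=np.array([-e[1],e[0]])/np.linalg.norm(e); print("rib edge vs left edge",(Q-P[:1])@n, (P[3]-P[0])@n)
g=lambda L:np.array(L,float)*.2875+[124.6,169.6]
B=ray(I,g([(160,105),(302,174),(245,302)]),.006);C=ray(I,g([(152,118),(288,183),(235,303)]),.020)
print("sil centre",(B[0]+B[2])[:2]/2,"base centre",(C[0]+C[2])[:2]/2)
```

```text
[[0.6859 0.1258]
 [0.6264 0.1437]
 [0.6182 0.1178]
 [0.6779 0.0985]] [0.06221242 0.02722108 0.06280108 0.02840174] [0.6520923  0.12145934]
-0.29263292549848974
-0.3114585155665753
rib edge vs left edge [-0.0070866  -0.00885721] -0.028391773526008253
sil centre [0.52696271 0.39356175] base centre [0.52901025 0.3913563 ]
```

The terminal's sizes check out at 63 × 28 mm, and the rib edge sits 7–9 mm in from the side. The eye is within 3 mm of its pad centre. Next is the terminal.

Run:
```python
from h import *
from plant import robot
import pickle
pick(robot,(.6521,.1215),-.30+np.pi/2,.0145,width=.05,squeeze=40)
place(robot,(.4358,.0985),.065+np.pi/2,.0145,.042)
robot.move_gripper(.085)
im,I=look(robot,(.58,-.05),np.pi/2,z=.25,name="w_kn"); pickle.dump(I,open("I_kn.pkl","wb"))
print(robot.get_obs()["joint_pos"],robot.get_obs()["time"])
```

```text
gripped 0.02716667077701136 41.39092147350311
lifted 0.027314914396536508 [ 0.22634013  0.90377762 -1.12788624] 28.9333
contact True [0.43612011 0.09854602 0.02108791]
33.1167
[-1.77092099e-01  3.29761035e-01  1.66252220e+00  8.33052448e-05
  1.15012003e+00 -1.74924684e+00] 34.6917
```

View pics/w_kn.png

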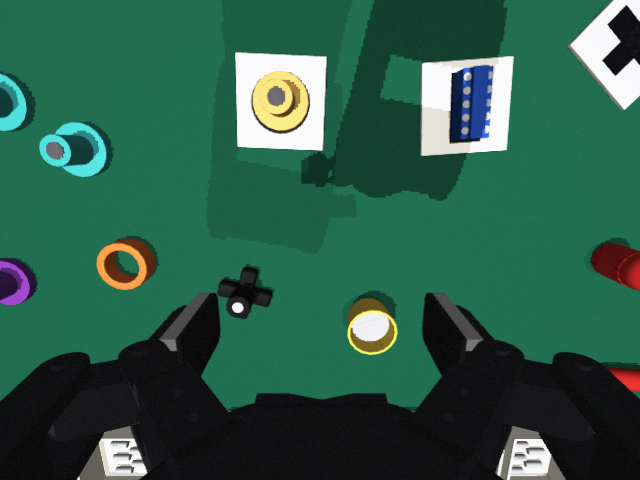

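The terminal sits squarely on the bar pad at (470,103). The knob is at (246,290) with its hub cap at (237,308). I crop the knob for its arm tips.

Run:
```python
from h import *
import pickle
I=pickle.load(open("I_kn.pkl","rb")); im=cv2.imread("pics/w_kn.png")
c=cv2.resize(im[255:335,205:285],(560,560),interpolation=2); c=np.clip(c.astype(float)*1.8,0,255).astype(np.uint8)
cv2.imwrite("pics/crop_kn.png",c)
w=np.zeros(im.shape[:2],bool); w[295:320,225:250]=1
for c,a,m in blobs((im.min(2)>150)&w,20): print("cap",c,a,ray(I,[c],.044))
T=cv2.imread("pics/top0.png"); J=__import__("plant").robot.camera_info("top")
w=np.zeros(T.shape[:2],bool); w[280:320,165:203]=1
for c,a,m in blobs((T.max(2)<90)&w,50): print("cross",c,a,ray(J,[c],.006))
w[:]=0; w[180:212,335:365]=1
for c,a,m in blobs((T.max(2)<75)&w,30): print("knob top",c,a,ray(J,[c],.014))
```

```text
cap [237.15053763 307.32258065] 93 [[ 0.64290028 -0.13854707  0.044     ]]
cross [182.46792453 299.87169811] 265 [[0.37314088 0.2592183  0.006     ]]
knob top [347.27956989 200.32795699] 186 [[ 0.63221603 -0.1338533   0.014     ]]
```

View pics/crop_kn.png

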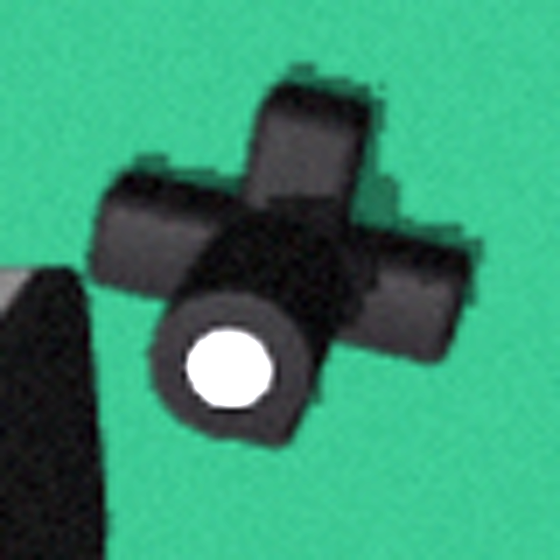

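Run:
```python
from h import *
import pickle
I=pickle.load(open("I_kn.pkl","rb"))
f=lambda L:np.array(L,float)/7+[204.6,254.6]
P=ray(I,f([(98,242),(455,318),(318,100)]),.014)[:,:2]
print(P,(P[0]+P[1])/2,np.linalg.norm(P[0]-P[1]))
e=P[1]-P[0];print(np.arctan2(*e[::-1])); c=(P[0]+P[1])/2; e=P[2]-c; print(np.arctan2(*e[::-1]),np.linalg.norm(e))
h=np.array([.6429,-.1385]); e=P[2]-h; print(np.arctan2(*e[::-1]),np.linalg.norm(e))
```

```text
[[ 0.63505762 -0.16648087]
 [ 0.64864372 -0.10815948]
 [ 0.61010261 -0.12889141]] [ 0.64185067 -0.13732018] 0.05988294125371833
1.3419257451170181
2.8820897439119766 0.032847882774607186
2.856599385514759 0.03417592105114437
```

The knob is at (0.642,-0.138) with arms at 1.325 rad; the span checks at about 60 mm. I pick and place it, then verify.

Run:
```python
from h import *
from plant import robot
import pickle
pick(robot,(.6424,-.138),.9,.029,width=.05,squeeze=50)
place(robot,(.374,.2587),.9+.84-1.325,.029,.045)
robot.move_gripper(.06)
im,I=look(robot,(.45,.2),-1.3,z=.3,name="w_fin"); pickle.dump(I,open("I_fin.pkl","wb"))
print(robot.get_obs()["time"])
```

```text
gripped 0.02440871550163633 49.011980295181274
lifted 0.02469325806979782 [ 0.79677108 -1.79271381 -2.09356738] 38.3167
contact True [0.37434749 0.25893532 0.03607897]
43.3583
45.275
```

View pics/w_fin.png

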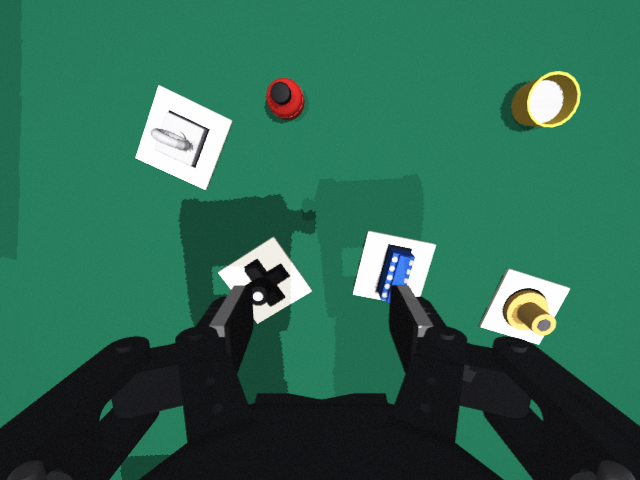

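All four parts stand on their pads and the bystanders are untouched. I check the knob and terminal from closer and unoccluded.

Run:
```python
from h import *
from plant import robot
im,I=look(robot,(.405,.17),np.pi/2,z=.25)
cap=None
g=im.min(2)>140
for c,a,m in blobs(g,15):
    p=ray(I,[c],.05)[0,:2]
    if a<400 and np.hypot(*(p-[.374,.2587]))<.02: print("cap",c,a,p)
    if a>1500: print("pad",c.round(),rect(I,m,.006))
hsv=cv2.cvtColor(im,cv2.COLOR_BGR2HSV)
b=(abs(hsv[...,0].astype(int)-112)<14)&(hsv[...,1]>110)
for c,a,m in blobs(cv2.morphologyEx(b.astype(np.uint8),cv2.MORPH_CLOSE,np.ones((7,7))),500): print("term",c,rect(I,m,.032))
u,v=proj(I,[[.374,.259,.02]])[0].astype(int); s,t=proj(I,[[.436,.0985,.02]])[0].astype(int)
f=lambda u,v:np.clip(1.8*cv2.resize(im[max(v-60,0):v+60,max(u-60,0):u+60],(400,400),interpolation=2).astype(float),0,255)
cv2.imwrite("pics/crop_fin.png",np.hstack([f(u,v),f(s,t)]))
```

```text
pad [399. 210.] (array([0.37500644, 0.25777896]), array([90.03481293, 90.04108429]), np.float64(0.8490254094762126))
cap [411.63414634 221.43089431] 123 [0.37523195 0.26016981]
pad [ 96. 259.] (array([ 0.4324202 , -0.09109784]), array([93.72635651, 90.62895203]), np.float64(1.5319670386273778))
pad [262. 259.] (array([0.43668326, 0.09957808]), array([90.6211853, 90.5593338]), np.float64(0.07008566139355872))
pad [506. 320.] (array([0.51383362, 0.39552899]), array([91.03199005, 66.23748779]), np.float64(1.4010572247156607))
term [257.61305638 267.04807122] (array([0.43335712, 0.10186131]), array([73.0396347, 32.385746 ]), np.float64(0.06396780196434747))[ WARN:0@5.720] global loadsave.cpp:1063 imwrite_ Unsupported depth image for selected encoder is fallbacked to CV_8U.
```

View pics/crop_fin.png

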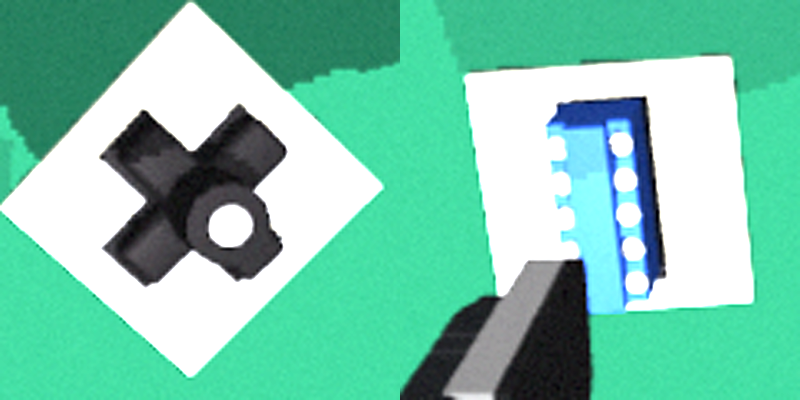

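The knob is centred to about 2.5 mm and its arms follow the cross. The terminal lines up to within 0.01 rad of its pad, and the bushing and eye are within 3 mm of theirs. I hand it in.

```bash
python3 -c "
from plant import robot
print(robot.finish_job())"
```

```text
the job is handed in; nothing more can be done
None
```

The job is handed in after about 47 s: my last images showed all four parts upright, centred and aligned on their own pads, with the bottle and screw cup still standing; the hand-in call returned no verdict.

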